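# Clamp the tip rack on the mixer and hold its tensioner back

### The job

The open tip rack on the mixer platform has to be clamped: slide the clamp jaw shut until it presses the rack firmly and squarely against the fence, and let go of the jaw. Then push the post of the sprung tensioner arm back (away from the jaw) past its ratchet click and finish while still holding it back there with the fingers, so that a colleague can put in the lock pin; the arm springs back if released. Leave the two vials, the closed racks and the pipette where they are.

Things in the scene. Friction and masses are not known exactly. Their poses are not given: they have to be found in the camera images.
- mixer: the platform mixer, fixed: a housing with a flat platform 290 (x) x 440 (y) mm whose top lies 70 mm above the bench; origin at the centre of its underside on the bench; its x axis points away from the robot, y to the left (it may be turned by up to 0.3 rad). All mechanism directions below are in its frame
- fence: the fixed fence of the rack clamp at the left (+y) side of the platform: a 150 mm long, 12 mm thick, 40 mm high aluminium bar along the mixer's x; origin at platform height at the middle of its inner (-y) face, which lies at y = 190 mm in the mixer frame
- rack: the loose open tip rack standing on the platform between jaw and fence: 118 (x) x 80 (y) x 50 mm with 6 mm tip collars on top, 0.2 to 0.4 kg; origin at the centre of its underside. It starts 6 to 13 mm short of the fence and may be slightly askew; the jaw pushes it along and squares it against the fence
- jaw (a joint): travel (m) of the sliding clamp jaw, 0 fully open, up to 0.10; grows as the jaw slides to the mixer's +y, towards rack and fence; starts between 0 and 0.045. Sliding friction about 6 N: it stays where it is left and so keeps up to 6 N on the rack. With the rack square against the fence its pad just touches the rack at about 0.080
- pad (a joint): travel (m) of the sprung rubber pad on the jaw's rack-facing (+y) side, 100 mm long (x), 34 mm high: 0 free, grows as it is pressed back into the jaw, 0.006 fully in. It presses with 1.5 N when it begins to move plus 1.5 N per mm: the contact gauge of the clamp
- jaw_grip (a point): centre of the upright grip fin on the jaw's carriage, to take from above: 14 mm thick (y), 30 mm wide (x); the point is 125 mm above the bench, the fin's top 145 mm and the carriage beneath it 98 mm above the bench. The fin stands 50 mm behind (-y of) the free pad's face
- tensioner (a joint): angle (rad) of the sprung tensioner arm on the platform's right part, 120 mm from hinge to post; 0 at rest (arm points from hinge to the mixer's -x), growing as the post swings to -y (anticlockwise from above), hard stop 0.62. Its tooth meets the pawl at about 0.14 and has clicked past it at about 0.39. The click does not latch: let go, the arm springs back to 0
- tens_post (a point): point on the axis of the upright round steel post at the arm's free end, over the idler roller: post 14 mm diameter, from 104 to 148 mm above the bench; the point is 128 mm above the bench. The roller below is 32 mm wide, its top at 104 mm. Push or pinch it from above; the spring resists with 2.5 N (rest) to 8 N (stop) at the post, the pawl adds up to 4 N while the tooth passes
- tens_hinge (a point): point on the arm's vertical hinge axis, 128 mm above the bench (same height as tens_post)
- pawl (a joint): travel (m) of the sprung pawl slider at the far (+x) side of the arm's ratchet disc: 0 at rest, about 0.002 while the arm's tooth passes under it, back to 0 once the tooth has clicked past
- spare_rack: a closed tip rack box standing on the bench to the right of the mixer, 121 x 83 x 65 mm; a bystander; origin at the centre of its underside
- far_rack: a closed tip rack box standing on the bench to the left of the mixer, 121 x 83 x 65 mm; a bystander; origin at the centre of its underside
- vial_a: a small capped vial, 22 mm diameter, 46 mm tall, standing on the far (+x) part of the mixer platform; a bystander; origin at the centre of its underside
- vial_b: a small capped vial, 22 mm diameter, 46 mm tall, standing on the near (-x) part of the mixer platform; a bystander; origin at the centre of its underside
- pipette: a hand pipette about 230 mm long and 25 mm thick lying on the bench to the right; a bystander; origin on its underside
There are look-alikes about, which are no part of the job. Leave any pink or red look-alike of the rack alone.

How it is judged:
By the outcome, as a careful person would: the job done as asked, in the order asked, and still so for the second after the job is handed in, while the arm keeps its last pose, push and grip.
It also fails if it takes over 45 s, if anything falls off the work surface, if the arm or the gripper's body presses on something with over 40 N, if the wrist force passes 120 N, or if a joint passes its speed limit or range.

### The arm

A 6-joint arm with a two-finger parallel gripper is mounted at the origin on the work surface. World frame = base frame: x ahead of the robot, y to its left, z up, the work surface at z = 0. Lengths are in m, angles in rad, forces in N, time in s.
With the tool pointing down it reaches from about 0.325 to 0.9 m from the base axis. Payload 6.1 kg.
Tool frame: the origin (TCP) lies between the finger pads; the fingertips stand 14 mm ahead of it and the grasp point (between the pads) lies 5 mm behind it; x points along the fingers, y is the direction in which the jaws open and shut, and the axes are right-handed (so a half turn about x gives the same grasp; the last joint's range is limited). The gripper opens to 87 mm and grips with 3 to 60 N. Pads are 19 mm wide; open, the fingers measure 117 mm over their backs; the gripper's body (75 mm by 190 mm) begins 51 mm behind the grasp point.
Start: joints at [1.091, 0.22, 1.526, -0, 1.395, -0.126], TCP at [0.217, 0.586, 0.204] pointing down, gripper open.
Joint ranges: [-2.98, 2.98], [-0.91, 2.08], [0.09, 2.57], [-1.24, 4.39], [0.2, 2.65], [-2.68, 2.68]. Speed limits (rad/s): [2.57, 2.57, 3.01, 3.14, 3.14, 3.14].

### API

Orientations are given as [roll, pitch, yaw] about the fixed x, y, z axes, in that order (R = Rz(yaw) Ry(pitch) Rx(roll)).
In Python, from rig import ctrl gives the robot as it stands.
- The arm moves only by the shell command python3 -m creep 'ROWS' [FORCE]. ROWS is JSON, one flat list of numbers, 5 for each row, row after row: the opening in per cent of the stroke, from 0 (shut) to 100 (fully open), then the shift along the tool's x, y, z in mm, then the turn about the tool's x in degrees. In form: [hand, x, y, z, turn, hand, x, y, z, turn, ...]. A call has exactly 10 rows; each row is the pose to reach, as a shift and turn from the pose commanded when the call began, along the tool's axes at that moment; what a row does not reach only later rows make up. A row lasts 1/12 s, in which the tool goes at most 41.7 mm and 7.16 degrees, less where a joint would pass 70% of its speed; a pose out of reach is approached as far as the arm can. A call with a gripper value outside its range is refused whole. The fingers move at their own pace and stop on an object; FORCE is the grip in N (left out, the last holds). Time passes only in rows, so rows that repeat a pose let the fingers close, or fill a call up. It gives the time, the measured TCP pose, the force and the opening at its end, in the units of the state.
- ctrl.observe(): the state, without advancing time (a new reading comes with each control period).
- ctrl.grab_frame(name): name is "side" or "top" or "wrist"; returns the picture (420x560x3 uint8, blue, green, red); there is no depth.
- ctrl.get_calibration(name): a dict with "fx", "fy", "cx", "cy" (pixels), "k1" (the pictures are not rectified: a ray, as slopes to the right and down, at radius r is drawn at 1 + k1 r^2 times it, then the intrinsics apply), "world_from_camera" (4x4, takes a point from camera to world coordinates). Camera axes: x right, y down, z forward; pixel columns grow to the right and rows downward; lengths in m; the calibration is good to about 2 mm. A picture is of the moment at which its call begins: read the wrist's pose just before it. get_calibration takes no time and is no camera call; for the wrist camera it gives the pose at the moment of the call.
- ctrl.sign_off(): hands the job in, once; it reports no verdict.
The state is a dict: "time": time; "joint_pos": joint angles; "joint_vel": joint speeds; "joint_torque": joint torques, N m; "eef_pos": TCP position; "tool_rot": TCP orientation; "ft_force": force on the tool from outside, world axes, zero at the start; "moment": the same for the moment, N m; "gripper_width": opening from 0.0 (shut) to 1.0 (fully open).
Only numpy, scipy, OpenCV 4.12 (cv2) and the standard library are available. Lean on these libraries where they do the work, as an engineer would, in place of code of your own. Each camera call takes 0.05 s, during which the arm holds its last target. There are 200 camera calls.

## Working session

There is one attempt and no reset: what is moved stays moved. The work goes in short steps, Python scripts to look and compute and a shell command to move; the robot and the scene stay as the last step left them, time stands still between calls to the robot, and variables do not carry over. Pictures are saved under pics/ and viewed, about 8 in all and at most 12, crops included, and the job is handed in when it is done.

```bash
ls; mkdir -p pics
cat > h.py <<'E'
import numpy as np, cv2
from rig import ctrl
def snap(n,f,crop=None,s=1):
    cal=ctrl.get_calibration(n); im=ctrl.grab_frame(n); cv2.imwrite(f'pics/{f}_raw.png',im)
    np.savez(f'pics/{f}.npz',T=np.array(cal['world_from_camera']),c=np.array([cal[k] for k in('fx','fy','cx','cy','k1')]))
    return im
def crop(f,x0,y0,x1,y1,s,out):
    im=cv2.imread(f'pics/{f}_raw.png')[y0:y1,x0:x1]; cv2.imwrite(f'pics/{out}.png',cv2.resize(im,None,fx=s,fy=s,interpolation=cv2.INTER_CUBIC))
def at_z(f,u,v,z):
    d=np.load(f'pics/{f}.npz'); T=d['T']; fx,fy,cx,cy,k=d['c']
    K=np.array([[fx,0,cx],[0,fy,cy],[0,0,1]]); p=cv2.undistortPoints(np.array([[[u,v]]],float),K,np.array([k,0,0,0.]))[0,0]
    r=T[:3,:3]@[p[0],p[1],1]; o=T[:3,3]; return o+r*(z-o[2])/r[2]
def proj(f,P):
    d=np.load(f'pics/{f}.npz'); T=d['T']; fx,fy,cx,cy,k=d['c']; q=T[:3,:3].T@(np.array(P)-T[:3,3]); a=q[:2]/q[2]; a=a*(1+k*(a@a)); return np.array([fx*a[0]+cx,fy*a[1]+cy])
E
python3 - <<'E'
from h import *
a=snap('top','t0');b=snap('side','s0')
cv2.imwrite('pics/t0.png',cv2.resize(a,(800,600)))
cv2.imwrite('pics/s0.png',cv2.resize(b,(800,600)))
s=ctrl.observe();print(s['time'],s['eef_pos'],s['tool_rot'],s['ft_force'])
E
```

```text
pics
0.1 [0.21625502 0.58575189 0.20343582] [-1.69057105  1.56901453 -2.04433583] [-0.02804863 -1.11403392 -0.24136652]
```

View pics/t0.png

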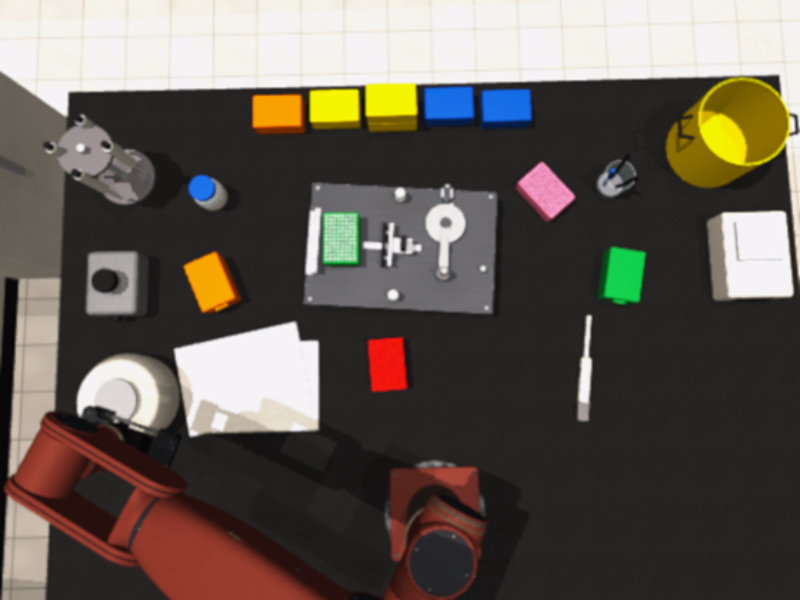

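View pics/s0.png

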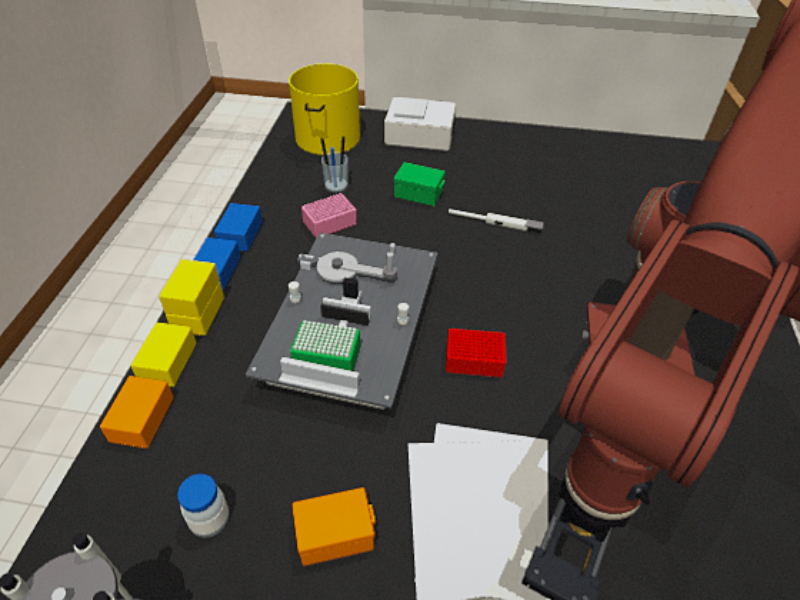

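Top view (800x600 scale): the mixer platform spans about (310,185) to (497,312).
- Parts of the job: fence (314,240), green open rack (341,238), jaw (390,245) with its carriage and fin around (405,247), tensioner hinge (446,223), post (443,270).
- Vials: (400,195) and (393,296).
- Could be taken for the rack: pink rack (546,191), red rack (388,364), closed green box (623,275), orange box (212,282). I choose the green open rack on the platform.

One close crop to check this.

Run:
```python
from h import *
crop('t0',205,120,355,225,5.3,'t0c'); crop('s0',170,150,310,290,4.2,'s0c')
```

```text
(no output)
```

View pics/t0c.png

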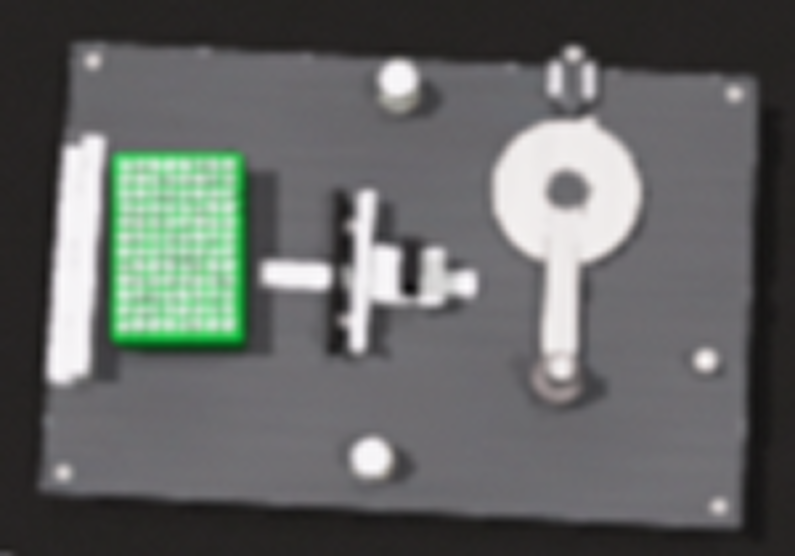

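Run:
```python
from h import *
g=lambda u,v,z: at_z('t0',u/5.3+205-.5+.5/5.3,v/5.3+120-.5+.5/5.3,z)[:2]
tl,tr,br,bl=[g(*p,.07) for p in((72,42),(758,75),(742,527),(40,492))]
print(tl,tr,br,bl)
src=np.array([[.145,.22],[.145,-.22],[-.145,-.22],[-.145,.22]]);dst=np.array([tl,tr,br,bl])
c=dst.mean(0);H=src.T@(dst-c);U,S,V=np.linalg.svd(H);R=V.T@U.T;print(c,np.arctan2(R[1,0],R[0,0]),dst-c-src@R.T)
m=lambda p:R.T@(p-c)
for n,p in dict(fin=(411,272,.145),post=(561,368,.148),hinge=(568,190,.12),vA=(399,80,.116),vB=(372,457,.116)).items():
    w=g(*p);print(n,w,m(w))
np.savez('mix.npz',c=c,R=R)
print(ctrl.get_calibration('top'))
s=ctrl.observe()
from scipy.spatial.transform import Rotation as Ro
print(Ro.from_euler('xyz',s['tool_rot']).as_matrix().round(3)); print(np.linalg.norm(c))
```

```text
[0.77683349 0.2703578 ] [ 0.74496122 -0.16827077] [ 0.45601849 -0.14722157] [0.48794261 0.29154504]
[0.61643895 0.06160262] -0.07269881964601574 [[-2.02113170e-04 -1.31671062e-04]
 [-1.15077257e-04  7.75421617e-05]
 [ 1.76188085e-04  6.26515330e-05]
 [ 1.41002342e-04 -8.52263244e-06]]
fin [0.60909011 0.05529668] [-0.0068714  -0.00682307]
post [ 0.54828906 -0.03319912] [-0.06108398 -0.09950139]
hinge [ 0.66243122 -0.04200845] [ 0.05339655 -0.09999676]
vA [0.73515492 0.06057659] [0.11847691 0.00759959]
vB [0.5006117  0.08177099] [-0.11698623  0.01170201]
{'fx': 458.5330471879448, 'fy': 458.5330471879448, 'cx': 288.05735842862595, 'cy': 194.77305015676455, 'k1': 0.015043993590584134, 'world_from_camera': array([[-2.24407314e-02, -9.92161993e-01,  1.22926780e-01,
         3.53180481e-01],
       [-9.99742650e-01,  2.26790957e-02,  5.40000380e-04,
         3.73548570e-02],
       [-3.32363606e-03, -1.22883026e-01, -9.92415596e-01,
         1.58817946e+00],
       [ 0.00000000e+00,  0.00000000e+00,  0.00000000e+00,
         1.00000000e+00]])}
[[-0.001  0.346  0.938]
 [-0.002  0.938 -0.346]
 [-1.    -0.002 -0.   ]]
0.6195093747054472
```

View pics/s0c.png

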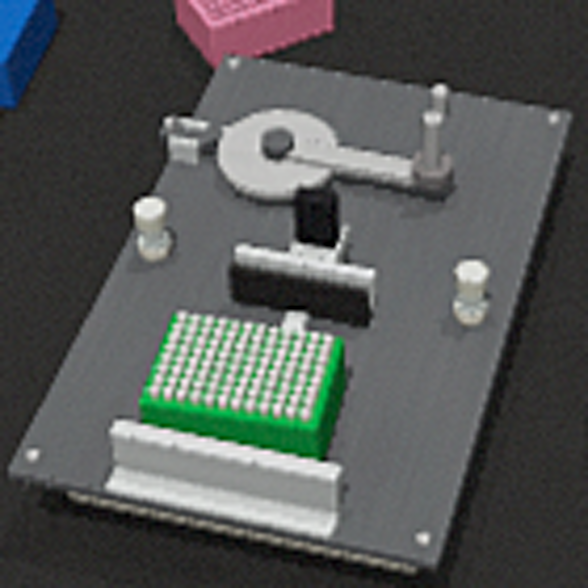

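```bash
python3 -m creep '[100,0,-10,15,-1, 80,0,-28,43,-3, 60,0,-46,70,-5, 40,0,-64,98,-7, 35,0,-82,125,-9, 35,0,-100,153,-11, 35,0,-118,180,-13, 35,0,-136,208,-15, 35,0,-154,235,-16, 35,0,-170,260,-16]'
cat >> h.py <<'E'
from scipy.spatial.transform import Rotation as Ro
mx=np.load('mix.npz')
def mix2w(x,y): return mx['c']+mx['R']@[x,y]
def w2mix(p): return mx['R'].T@(np.array(p)[:2]-mx['c'])
def tool(target):
    s=ctrl.observe();A=Ro.from_euler('xyz',s['tool_rot']).as_matrix();p=s['eef_pos']
    ang=np.degrees(np.arctan2(A[1,1],A[0,1]));g=np.degrees(np.arctan2(mx['R'][1,1],mx['R'][0,1]))
    print('t',s['time'],'tcp',np.round(p,4),'mix',w2mix(p).round(4),'shift mm',(A.T@(np.array(target)-p)*1000).round(1),'turn',round(ang-g,2),'F mix',np.round(mx['R'].T@s['ft_force'][:2],1),round(s['ft_force'][2],1),'w',round(s['gripper_width'],3))
def ray(f,u,v):
    a=at_z(f,u,v,0);b=at_z(f,u,v,.3);return a,(b-a)/np.linalg.norm(b-a)
def tri(pt,ps):
    a,d=ray('t0',pt[0]/5.3+204.6,pt[1]/5.3+119.6);b,e=ray('s0',ps[0]/4.2+169.6,ps[1]/4.2+149.6)
    s=np.linalg.lstsq(np.c_[d,-e],b-a,rcond=None)[0];p=a+d*s[0];q=b+e*s[1];return np.r_[w2mix((p+q)/2),(p[2]+q[2])/2],np.linalg.norm(p-q)
E
python3 - <<'E'
from h import *
print('peg',tri((705,360),(440,92)));print('post',tri((561,368),(432,117)));print('plateA',tri((369,190),(240,250)),'plateB',tri((357,352),(375,270)))
tool(np.r_[mix2w(-.007,-.007),.2])
E
```

```text
time: 0.93
eef_pos: [0.4021, 0.3349, 0.2041]
tool_rot: [-2.175, 1.57, -2.249]
ft_force: [-0.2, 0.3, -0.1]
gripper_width: 0.41
peg (array([-0.04380214, -0.19099339,  0.09029337]), np.float64(0.000346522767449977))
post (array([-0.06042592, -0.09952329,  0.14654784]), np.float64(0.00094545010433105))
plateA (array([0.04977001, 0.02281964, 0.10274152]), np.float64(0.0023226363849564347)) plateB (array([-0.05136993,  0.02470066,  0.11010568]), np.float64(0.0016048509967103793))
t 0.9333 tcp [0.4021 0.3349 0.2041] mix [-0.2336  0.257 ] shift mm [   4.1 -263.8  226.9] turn -0.06 F mix [-0.2  0.3] -0.1 w 0.41
```

```bash
python3 -m creep '[35,0,-15,13,0, 35,0,-46,40,0, 35,0,-77,67,0, 35,0,-109,94,0, 35,0,-141,121,0, 35,0,-173,148,0, 35,0,-205,176,0, 35,0,-237,204,0, 35,0,-264,227,0, 35,0,-264,227,0]'
python3 - <<'E'
from h import *
tool(np.r_[mix2w(-.007,-.007),.126])
im=snap('wrist','w1');cv2.imwrite('pics/w1.png',cv2.resize(im,(800,600)))
for P in ([*mix2w(-.007,-.007),.145],[*mix2w(-.061,-.0995),.148]): print(proj('w1',P)/.7)
E
```

```text
time: 1.77
eef_pos: [0.611, 0.0504, 0.2036]
tool_rot: [-1.223, 1.568, -1.303]
ft_force: [-0.9, 0.6, 0.1]
gripper_width: 0.348
t 1.7667 tcp [0.611  0.0504 0.2036] mix [-0.0046 -0.0116] shift mm [77.6  4.8 -2.5] turn -0.42 F mix [-1.   0.5] 0.1 w 0.348
[413.18878743 313.67127966]
[213.07685183 205.70399828]
```

View pics/w1.png

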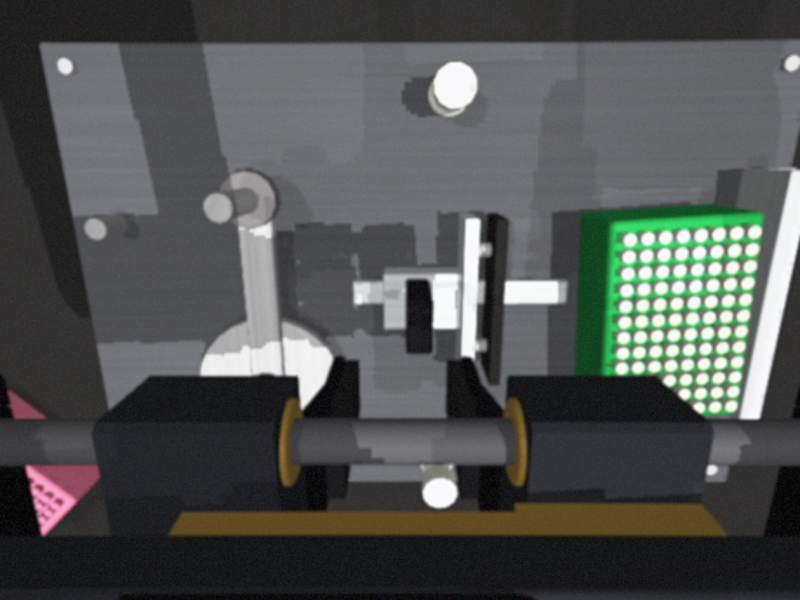

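Wrist view: the fin is black at about (420,323), post top (218,207), jaw plate (470,285), rack to the right. My predictions agree within about 4 mm. Now I descend.

```bash
python3 - <<'E'
from h import *
tool(np.r_[mix2w(-.005,-.005),.126])
E
python3 -m creep '[35,0,3,-1,0, 35,10,6,-1,0, 35,25,6,-1,0, 35,40,6,-1,0, 35,55,6,-1,0, 35,65,6,-1,0, 35,70,6,-1,0, 35,70,6,-1,0, 35,70,6,-1,0, 35,70,6,-1,0]'
python3 - <<'E'
from h import *
tool(np.r_[mix2w(-.005,-.005),.126])
E
```

```text
t 1.8167 tcp [0.6093 0.0533 0.2034] mix [-0.0065 -0.0088] shift mm [77.4  3.9  1.6] turn -0.38 F mix [-0.   0.3] 0.0 w 0.349
time: 2.65
eef_pos: [0.6083, 0.063, 0.1355]
tool_rot: [0.074, 1.569, 0.0]
ft_force: [0.6, 0.0, 0.4]
gripper_width: 0.35
t 2.65 tcp [0.6083 0.063  0.1355] mix [-0.0082  0.0008] shift mm [ 9.5 -5.8  3.2] turn -0.08 F mix [0.6 0.1] 0.4 w 0.35
```

```bash
python3 -m creep '[35,0,-5,3,0, 35,3,-5,3,0, 35,6,-5,3,0, 25,8,-5,3,0, 10,8,-5,3,0, 5,8,-5,3,0, 5,8,-5,3,0, 5,8,-5,3,0, 5,8,-5,3,0, 5,8,-5,3,0]' 15
python3 - <<'E'
from h import *
tool(np.r_[mix2w(-.005,-.005),.126])
snap('top','t1');crop('t1',205,120,355,225,5.3,'t1c')
E
```

```text
time: 3.48
eef_pos: [0.6102, 0.058, 0.1263]
tool_rot: [1.972, 1.57, 1.898]
ft_force: [0.1, 2.7, -2.1]
gripper_width: 0.144
t 3.4833 tcp [0.6102 0.058  0.1263] mix [-0.006  -0.0041] shift mm [ 0.3 -0.9  1. ] turn -0.09 F mix [-0.1  2.7] -2.1 w 0.144
```

```bash
python3 -m creep '[5,0,3,0,0, 5,0,8,0,0, 5,0,14,0,0, 5,0,20,0,0, 5,0,26,0,0, 5,0,32,0,0, 5,0,38,0,0, 5,0,43,0,0, 5,0,48,0,0, 5,0,50,0,0]' 25
python3 - <<'E'
from h import *
tool(np.r_[mix2w(-.005,.0635),.126])
E
python3 -m creep '[5,0,1,0,0, 5,0,2,0,0, 5,0,3.5,0,0, 5,0,5,0,0, 5,0,6.5,0,0, 5,0,8,0,0, 5,0,9,0,0, 5,0,10,0,0, 5,0,10,0,0, 5,0,10,0,0]'
python3 - <<'E'
from h import *
tool(np.r_[mix2w(-.005,.0635),.126])
E
```

```text
time: 4.37
eef_pos: [0.614, 0.1082, 0.1263]
tool_rot: [2.342, 1.571, 2.268]
ft_force: [-1.0, -0.8, 0.1]
gripper_width: 0.05
t 4.3667 tcp [0.614  0.1082 0.1263] mix [-0.0058  0.0463] shift mm [ 0.3 17.2  0.8] turn -0.07 F mix [-0.9 -0.9] 0.1 w 0.05
time: 5.2
eef_pos: [0.6148, 0.1173, 0.1264]
tool_rot: [-1.544, 1.571, -1.619]
ft_force: [0.5, -0.1, 0.4]
gripper_width: 0.047
t 5.2 tcp [0.6148 0.1173 0.1264] mix [-0.0057  0.0554] shift mm [0.4 8.1 0.7] turn -0.1 F mix [ 0.5 -0.1] 0.4 w 0.047
```

Run:
```python
from h import *
im=snap('wrist','w2');snap('side','s2');crop('s2',170,150,310,290,4.2,'s2c')
a=cv2.resize(im,(400,300));b=cv2.resize(cv2.imread('pics/s2c.png'),(400,400));c=np.zeros((400,800,3),np.uint8);c[:300,:400]=a;c[:,400:]=b;cv2.imwrite('pics/m2.png',c)
```

```text
(no output)
```

View pics/m2.png

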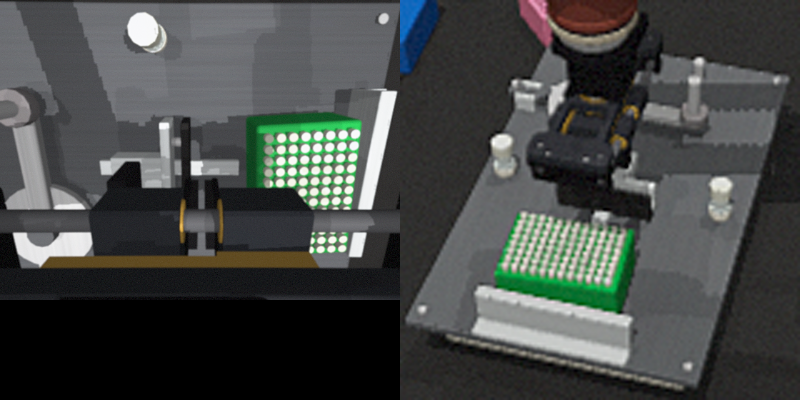

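Half-scale wrist view (left): the fin stays behind at (125,175) and the closed fingers are at (200,200), above the pad. The grip never carried the jaw, and the rack has not moved. I lift and look again.

```bash
python3 -m creep '[5,-20,0,0,0, 5,-45,0,0,0, 15,-70,0,0,0, 25,-80,-15,0,0, 35,-80,-35,0,0, 35,-80,-50,0,0, 35,-80,-55,0,0, 35,-80,-55,0,0, 35,-80,-55,0,0, 35,-80,-55,0,0]'
python3 - <<'E'
from h import *
tool(np.r_[mix2w(-.005,-.005),.126])
im=snap('wrist','w3');cv2.imwrite('pics/w3.png',cv2.resize(im[120:330,150:430],None,fx=2.85,fy=2.85,interpolation=cv2.INTER_CUBIC))
s=ctrl.observe()
print((proj('w3',s['eef_pos'])-[150,120])*2.85,(proj('w3',[*s['eef_pos'][:2],.145])-[150,120])*2.85)
for z in (.098,.145):print((proj('w3',[*mix2w(-.006,-.006),z])-[150,120])*2.85)
d=np.load('pics/w3.npz');print(d['T'].round(3))
E
```

```text
time: 6.13
eef_pos: [0.6103, 0.0627, 0.2056]
tool_rot: [2.878, 1.569, 2.803]
ft_force: [-0.4, -0.0, 0.3]
gripper_width: 0.347
t 6.1333 tcp [0.6103 0.0627 0.2056] mix [-0.0062  0.0007] shift mm [79.6 -5.7  1.4] turn -0.11 F mix [-0.4 -0. ] 0.3 w 0.347
[380.04772772 387.02565303] [378.61198226 291.44208875]
[354.74588658 243.73980234]
[351.3291027  292.02789659]
[[ 0.075  0.957  0.279  0.533]
 [ 0.997 -0.073 -0.02   0.068]
 [ 0.001  0.28  -0.96   0.385]
 [ 0.     0.     0.     1.   ]]
```

View pics/w3.png

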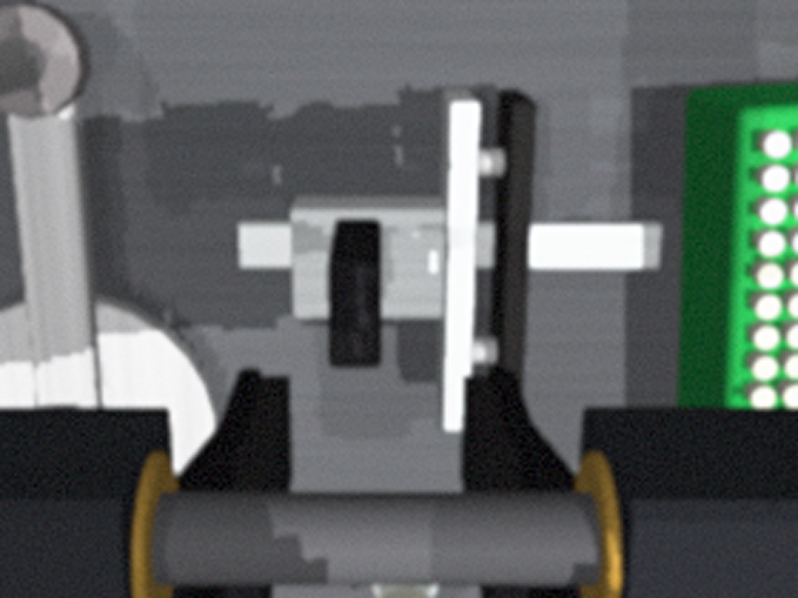

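Run:
```python
from h import *
for x in(-.006,.0,.006):
  print(x,[((proj('w3',[*mix2w(x+dx,-.005+dy),z])-[150,120])*2.85).round(0) for dx,dy,z in((-.015,-.007,.098),(-.015,-.007,.145),(.015,-.007,.145),(.015,.007,.145))])
```

```text
-0.006 [array([334., 194.]), array([327., 235.]), array([329., 348.]), array([383., 348.])]
0.0 [array([334., 214.]), array([327., 258.]), array([329., 369.]), array([383., 369.])]
0.006 [array([334., 234.]), array([327., 281.]), array([329., 391.]), array([383., 391.])]
```

Refit: the fin is at mixer (0.000,-0.005) and the jaw has not moved. I descend again, centred, and this time let the grip settle before moving.

```bash
python3 -m creep '[35,0,-6,-5,0, 35,10,-6,-5,0, 35,25,-6,-5,0, 35,40,-6,-5,0, 35,55,-6,-5,0, 35,70,-6,-5,0, 35,78,-6,-5,0, 35,81,-6,-5,0, 35,81,-6,-5,0, 35,81,-6,-5,0]'
python3 - <<'E'
from h import *
tool(np.r_[mix2w(0,-.005),.124])
im=snap('wrist','w4');cv2.imwrite('pics/w4.png',im)
E
```

```text
time: 7.02
eef_pos: [0.6056, 0.0568, 0.1259]
tool_rot: [0.006, 1.57, -0.069]
ft_force: [0.6, 0.3, 0.3]
gripper_width: 0.352
t 7.0167 tcp [0.6056 0.0568 0.1259] mix [-0.0105 -0.0055] shift mm [ 1.9  0.6 10.5] turn -0.1 F mix [0.6 0.4] 0.3 w 0.352
```

View pics/w4.png

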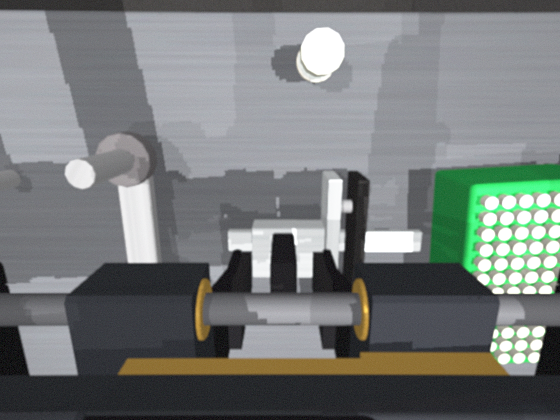

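The fin (283,260) stands centred between the fingertips (235 and 328). I shift +10 mm along tool z and close.

```bash
python3 -m creep '[35,0,0,5,0, 35,0,0,10,0, 25,0,0,10,0, 12,0,0,10,0, 8,0,0,10,0, 8,0,0,10,0, 8,0,0,10,0, 8,0,0,10,0, 8,0,0,10,0, 8,0,0,10,0]' 35
python3 -m creep '[8,0,1,0,0, 8,0,2,0,0, 8,0,3,0,0, 8,0,4,0,0, 8,0,5,0,0, 8,0,6,0,0, 8,0,7,0,0, 8,0,8,0,0, 8,0,8,0,0, 8,0,8,0,0]'
python3 - <<'E'
from h import *
tool(np.r_[mix2w(0,.0635),.124])
E
```

```text
time: 7.9
eef_pos: [0.6153, 0.0565, 0.1255]
tool_rot: [1.216, 1.57, 1.141]
ft_force: [-0.3, 3.6, -0.5]
gripper_width: 0.141
time: 8.73
eef_pos: [0.6157, 0.062, 0.1255]
tool_rot: [-1.659, 1.568, -1.734]
ft_force: [-1.1, -5.9, 0.7]
gripper_width: 0.133
t 8.7333 tcp [0.6157 0.062  0.1255] mix [-0.0008  0.0004] shift mm [ 1.3 63.1  0.6] turn -0.14 F mix [-0.7 -6. ] 0.7 w 0.133
```

```bash
python3 -m creep '[8,0,2,0,0, 8,0,4,0,0, 8,0,6,0,0, 8,0,8,0,0, 8,0,10,0,0, 8,0,12,0,0, 8,0,14,0,0, 8,0,16,0,0, 8,0,18,0,0, 8,0,18,0,0]'
python3 - <<'E'
from h import *
tool(np.r_[mix2w(0,.0635),.124])
im=snap('wrist','w5');cv2.imwrite('pics/w5.png',im)
E
```

```text
time: 9.57
eef_pos: [0.6171, 0.0802, 0.1255]
tool_rot: [-1.61, 1.568, -1.685]
ft_force: [1.0, -4.7, 1.5]
gripper_width: 0.143
t 9.5667 tcp [0.6171 0.0802 0.1255] mix [-0.0007  0.0186] shift mm [ 1.4 44.9  0.6] turn -0.13 F mix [ 1.3 -4.6] 1.5 w 0.143
```

View pics/w5.png

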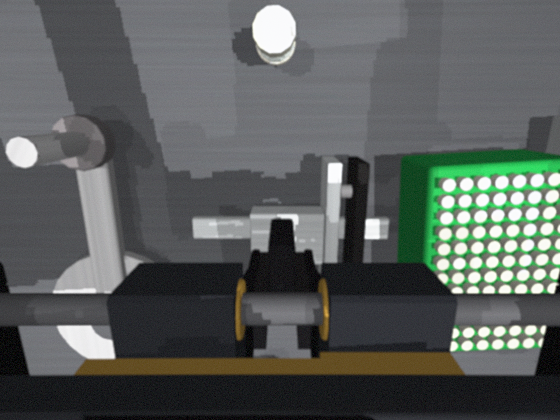

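The jaw moves with the fin held (283,240). I continue.

```bash
python3 -m creep '[8,0,2,0,0, 8,0,4,0,0, 8,0,7,0,0, 8,0,10,0,0, 8,0,13,0,0, 8,0,16,0,0, 8,0,19,0,0, 8,0,21,0,0, 8,0,23,0,0, 8,0,25,0,0]' 
python3 -m creep '[8,0,1,0,0, 8,0,2,0,0, 8,0,3,0,0, 8,0,4,0,0, 8,0,5,0,0, 8,0,6,0,0, 8,0,7,0,0, 8,0,8,0,0, 8,0,9,0,0, 8,0,10,0,0]'
python3 - <<'E'
from h import *
tool(np.r_[mix2w(0,.0635),.124])
E
```

```text
time: 10.45
eef_pos: [0.619, 0.1048, 0.1255]
tool_rot: [-1.603, 1.567, -1.678]
ft_force: [-0.7, -6.3, -0.6]
gripper_width: 0.138
time: 11.28
eef_pos: [0.6197, 0.1143, 0.1255]
tool_rot: [-1.645, 1.567, -1.72]
ft_force: [-1.4, -7.6, 0.9]
gripper_width: 0.137
t 11.2833 tcp [0.6197 0.1143 0.1255] mix [-0.0005  0.0528] shift mm [ 1.4 10.8  0.5] turn -0.15 F mix [-0.8 -7.7] 0.9 w 0.137
```

Force has begun to grow as the rack starts sliding. Now slow steps with readings.

```bash
python3 -m creep '[8,0,0.6,0,0, 8,0,1.2,0,0, 8,0,1.8,0,0, 8,0,2.4,0,0, 8,0,3,0,0, 8,0,3.6,0,0, 8,0,4.2,0,0, 8,0,4.8,0,0, 8,0,5.4,0,0, 8,0,6,0,0]' 
python3 -m creep '[8,0,0.4,0,0, 8,0,0.8,0,0, 8,0,1.2,0,0, 8,0,1.6,0,0, 8,0,2,0,0, 8,0,2,0,0, 8,0,2,0,0, 8,0,2,0,0, 8,0,2,0,0, 8,0,2,0,0]'
python3 - <<'E'
from h import *
tool(np.r_[mix2w(0,.0635),.124])
E
```

```text
time: 12.12
eef_pos: [0.6202, 0.12, 0.1255]
tool_rot: [-1.638, 1.566, -1.713]
ft_force: [-0.7, -8.8, 1.7]
gripper_width: 0.139
time: 12.95
eef_pos: [0.6204, 0.122, 0.1255]
tool_rot: [-1.625, 1.566, -1.7]
ft_force: [-0.5, -7.7, 0.5]
gripper_width: 0.134
t 12.95 tcp [0.6204 0.122  0.1255] mix [-0.0005  0.0605] shift mm [1.5 3.  0.5] turn -0.15 F mix [ 0.  -7.7] 0.5 w 0.134
```

```bash
python3 -m creep '[8,0,0.4,0,0, 8,0,0.8,0,0, 8,0,1.2,0,0, 8,0,1.6,0,0, 8,0,2,0,0, 8,0,2,0,0, 8,0,2,0,0, 8,0,2,0,0, 8,0,2,0,0, 8,0,2,0,0]' 
python3 -m creep '[8,0,0.4,0,0, 8,0,0.8,0,0, 8,0,1.2,0,0, 8,0,1.6,0,0, 8,0,2,0,0, 8,0,2,0,0, 8,0,2,0,0, 8,0,2,0,0, 8,0,2,0,0, 8,0,2,0,0]'
python3 - <<'E'
from h import *
tool(np.r_[mix2w(0,.0635),.124])
E
```

```text
time: 13.78
eef_pos: [0.6205, 0.124, 0.1255]
tool_rot: [-1.638, 1.567, -1.713]
ft_force: [0.4, -7.8, 0.5]
gripper_width: 0.141
time: 14.62
eef_pos: [0.6206, 0.1255, 0.1255]
tool_rot: [-1.651, 1.566, -1.727]
ft_force: [-0.8, -9.0, 0.9]
gripper_width: 0.139
t 14.6167 tcp [0.6206 0.1255 0.1255] mix [-0.0005  0.0641] shift mm [ 1.5 -0.6  0.5] turn -0.16 F mix [-0.2 -9.1] 0.9 w 0.139
```

```bash
python3 -m creep '[8,0,0.4,0,0, 8,0,0.8,0,0, 8,0,1.2,0,0, 8,0,1.5,0,0, 8,0,1.5,0,0, 8,0,1.5,0,0, 8,0,1.5,0,0, 8,0,1.5,0,0, 8,0,1.5,0,0, 8,0,1.5,0,0]'
python3 - <<'E'
from h import *
tool(np.r_[mix2w(0,.0635),.124])
im=snap('top','t6');snap('side','s6');
a=cv2.resize(im[125:225,205:305],(420,420),interpolation=2);b=cv2.resize(cv2.imread('pics/s6_raw.png')[190:290,170:270],(380,380),interpolation=2)
c=np.zeros((420,800,3),np.uint8);c[:,:420]=a;c[:380,420:]=b;cv2.imwrite('pics/m6.png',c)
E
```

```text
time: 15.45
eef_pos: [0.6207, 0.1265, 0.1255]
tool_rot: [-1.654, 1.565, -1.729]
ft_force: [-0.8, -11.1, 0.9]
gripper_width: 0.137
t 15.45 tcp [0.6207 0.1265 0.1255] mix [-0.0005  0.065 ] shift mm [ 1.5 -1.5  0.5] turn -0.17 F mix [  0.  -11.2] 0.9 w 0.137
```

View pics/m6.png

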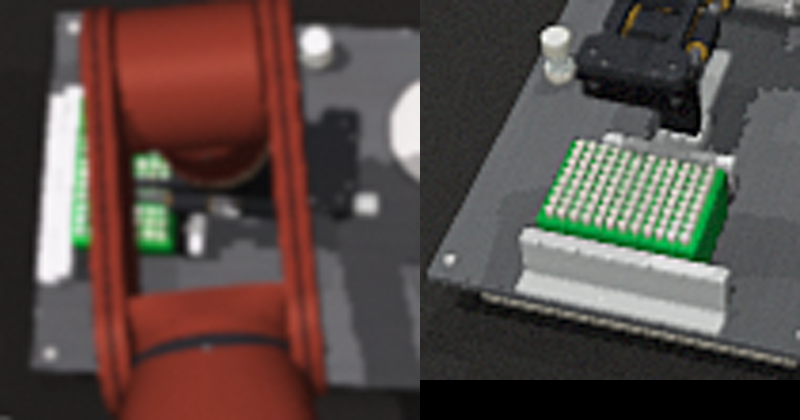

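The rack sits along the fence, apparently square (the tip rows run parallel to it). Push is 11 N. A little further, then release and lift.

```bash
python3 -m creep '[8,0,0.5,0,0, 8,0,1,0,0, 8,0,1.5,0,0, 8,0,2,0,0, 8,0,2,0,0, 8,0,2,0,0, 8,0,2,0,0, 8,0,2,0,0, 8,0,2,0,0, 8,0,2,0,0]'
python3 - <<'E'
from h import *
tool(np.r_[mix2w(0,.0635),.124])
E
```

```text
time: 16.38
eef_pos: [0.6208, 0.1279, 0.1255]
tool_rot: [-1.672, 1.564, -1.748]
ft_force: [-0.9, -12.7, 1.9]
gripper_width: 0.14
t 16.3833 tcp [0.6208 0.1279 0.1255] mix [-0.0005  0.0664] shift mm [ 1.5 -2.9  0.5] turn -0.17 F mix [ -0.  -12.7] 1.9 w 0.14
```

```bash
python3 -m creep '[20,0,0,0,0, 35,0,0,0,0, 35,0,0,0,0, 35,0,0,0,0, 35,-10,0,0,0, 35,-30,0,0,0, 35,-50,0,0,0, 35,-65,0,0,0, 35,-70,0,0,0, 35,-70,0,0,0]'
python3 - <<'E'
from h import *
tool(np.r_[mix2w(-.061,-.098),.127])
E
```

```text
time: 17.22
eef_pos: [0.6222, 0.1329, 0.1981]
tool_rot: [0.206, 1.567, 0.132]
ft_force: [-0.4, 0.0, -0.8]
gripper_width: 0.351
t 17.2167 tcp [0.6222 0.1329 0.1981] mix [0.0005 0.0715] shift mm [  70.7 -169.6  -61.6] turn -0.08 F mix [-0.4 -0. ] -0.8 w 0.351
```

```bash
python3 -m creep '[45,0,-10,-4,0, 45,0,-35,-13,0, 45,0,-60,-22,0, 45,0,-85,-31,0, 45,0,-110,-40,0, 45,0,-135,-49,0, 45,0,-155,-57,0, 45,0,-170,-62,0, 45,0,-170,-62,0, 45,0,-170,-62,0]'
python3 - <<'E'
from h import *
tool(np.r_[mix2w(-.061,-.098),.127])
im=snap('wrist','w7');snap('top','t7');
print(proj('w7',[*mix2w(-.061,-.098),.148]),proj('t7',[*mix2w(-.061,-.0995),.148]))
b=cv2.resize(cv2.imread('pics/t7_raw.png')[125:225,205:285],(336,420),interpolation=2)
c=np.zeros((420,800,3),np.uint8);c[:,:460]=im[:,50:510];c[:,464:]=b;cv2.imwrite('pics/m7.png',c)
E
```

```text
time: 18.05
eef_pos: [0.5452, -0.0332, 0.1941]
tool_rot: [2.903, 1.569, 2.827]
ft_force: [0.7, 0.4, 0.8]
gripper_width: 0.449
t 18.05 tcp [ 0.5452 -0.0332  0.1941] mix [-0.0641 -0.0997] shift mm [67.1  1.7  3.3] turn -0.22 F mix [0.7 0.5] 0.8 w 0.449
[285.22661181 233.02839978] [310.44413019 189.00205606]
```

View pics/m7.png

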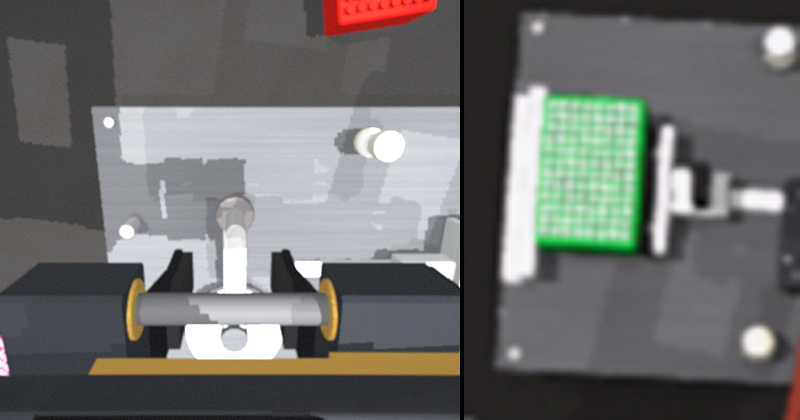

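Left (wrist): post top at full-image (285,240) against (285,233) predicted, and centred between the open fingers. Right (top): rack flush and square on the fence, jaw released beside it, both vials in place. I descend on the post and pinch.

```bash
python3 -m creep '[45,0,1,6,0, 45,10,1,6,0, 45,25,1,6,0, 45,40,1,6,0, 45,52,1,6,0, 45,60,1,6,0, 45,65,1,6,0, 45,66,1,6,0, 45,66,1,6,0, 45,66,1,6,0]' 
python3 -m creep '[25,0,0,0,0, 12,0,0,0,0, 6,0,0,0,0, 6,0,0,0,0, 6,0,0,0,0, 6,0,0,0,0, 6,0,0,0,0, 6,0,0,0,0, 6,0,0,0,0, 6,0,0,0,0]' 30
python3 - <<'E'
from h import *
tool(np.r_[mix2w(-.058,-.098),.127])
E
```

```text
time: 18.98
eef_pos: [0.5531, -0.0321, 0.1301]
tool_rot: [-0.141, 1.57, -0.215]
ft_force: [-0.5, 0.0, 0.3]
gripper_width: 0.447
time: 19.82
eef_pos: [0.553, -0.0321, 0.1301]
tool_rot: [-0.015, 1.57, -0.09]
ft_force: [-0.3, 1.0, 6.0]
gripper_width: 0.065
t 19.8167 tcp [ 0.553  -0.0321  0.1301] mix [-0.0565 -0.098 ] shift mm [ 3.1  0.  -1.6] turn -0.1 F mix [-0.3  1. ] 6.0 w 0.065
```

```bash
python3 -m creep '[0,0,0,0,0, 0,0,0,0,0, 0,0,0,0,0, 0,0,0,0,0, 0,0,-1,0,0, 0,0,-2,0,0, 0,0,-4,0,0, 0,0,-6,0,0, 0,0,-6,0,0, 0,0,-6,0,0]'
python3 - <<'E'
from h import *
tool(np.r_[mix2w(-.058,-.098),.127])
im=snap('wrist','w8');snap('side','s8');snap('top','t8')
b=cv2.imread('pics/s8_raw.png')[140:240,200:300];b=cv2.resize(b,(420,420),interpolation=2)
w=cv2.resize(im[150:330,200:363],(380,420),interpolation=2)
cv2.imwrite('pics/m8.png',np.hstack([b,w]))
E
```

```text
time: 20.65
eef_pos: [0.5528, -0.0376, 0.1301]
tool_rot: [0.488, 1.569, 0.414]
ft_force: [-0.3, 2.2, 5.2]
gripper_width: 0.007
t 20.65 tcp [ 0.5528 -0.0376  0.1301] mix [-0.0563 -0.1036] shift mm [ 3.1  5.6 -1.7] turn -0.11 F mix [-0.5  2.1] 5.2 w 0.007
```

View pics/m8.png

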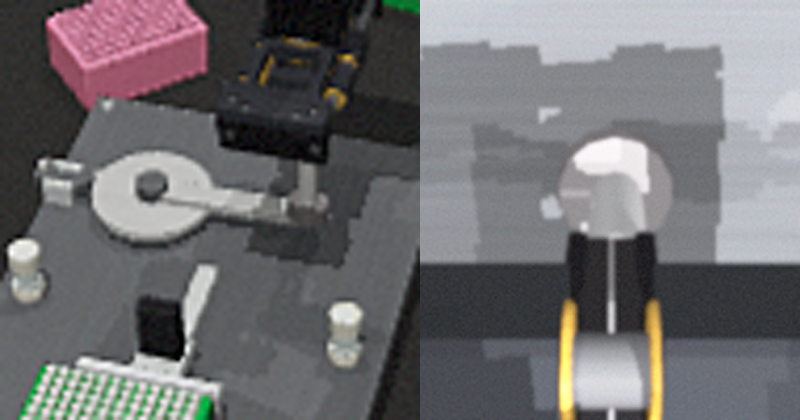

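Run:
```python
from h import *
for f,u,v in(('w1',218*.7,207*.7),('w3',22/2.85+150,62/2.85+120),('w4',80,173),('w5',22,152),('w7',285,240),('w8',283.6,238)):
    print(f,[w2mix(at_z(f,u,v,z)).round(4) for z in (.104,.148)])
s=ctrl.observe()
for dx in(-.0095,0,.0095):print(proj('w8',s['eef_pos']+[dx,0,0]),proj('w8',s['eef_pos']+[dx,0,-.014]))
T=np.load('pics/w8.npz')['T'];print(T.round(3))
```

```text
w1 [array([-0.0564, -0.1134]), array([-0.0604, -0.0973])]
w3 [array([-0.0599, -0.0974]), array([-0.0636, -0.0822])]
w4 [array([-0.053 , -0.1226]), array([-0.0606, -0.0972])]
w5 [array([-0.0553, -0.1292]), array([-0.0603, -0.0969])]
w7 [array([-0.0394, -0.0977]), array([-0.0559, -0.0982])]
w8 [array([-0.0569, -0.103 ]), array([-0.0733, -0.1033])]
[281.8403658 239.4980975] [281.78419929 230.98249313]
[283.13011117 255.53159347] [282.99108328 246.08588181]
[284.38504564 271.1333916 ] [284.1674135  260.80753862]
[[ 0.075  0.956  0.282  0.475]
 [ 0.997 -0.073 -0.02  -0.033]
 [ 0.002  0.283 -0.959  0.309]
 [ 0.     0.     0.     1.   ]]
```

The post is repeatedly located at mixer (-0.060,-0.097). The fingertips appear about 9 mm further +x than the TCP, so they slid past it. I lift, shift back in x and try again a little higher.

```bash
python3 -m creep '[15,0,0,0,0, 30,0,0,0,0, 45,0,0,0,0, 45,-10,0,0,0, 45,-25,0,0,0, 45,-35,3,-4,0, 45,-35,6,-10,0, 45,-25,6,-10,0, 45,-12,6,-10,0, 45,-4,6,-10,0]' 
python3 -m creep '[45,0,0,0,0, 25,0,0,0,0, 12,0,0,0,0, 6,0,0,0,0, 6,0,0,0,0, 6,0,0,0,0, 6,0,0,0,0, 6,0,0,0,0, 6,0,0,0,0, 6,0,0,0,0]' 35
python3 - <<'E'
from h import *
tool(np.r_[mix2w(-.066,-.098),.134])
E
```

```text
time: 21.63
eef_pos: [0.5408, -0.0309, 0.1303]
tool_rot: [3.033, 1.567, 2.959]
ft_force: [-0.6, 0.4, -0.6]
gripper_width: 0.449
time: 22.47
eef_pos: [0.5426, -0.0313, 0.1335]
tool_rot: [-0.174, 1.571, -0.249]
ft_force: [0.5, 0.2, -0.2]
gripper_width: 0.064
t 22.4667 tcp [ 0.5426 -0.0313  0.1335] mix [-0.0669 -0.0981] shift mm [-0.5  0.1  0.9] turn -0.11 F mix [0.5 0.2] -0.2 w 0.064
```

Run:
```python
from h import *
im=snap('wrist','w9');snap('side','s9')
for f in('w8','w9'):
    g=cv2.cvtColor(cv2.imread(f'pics/{f}_raw.png'),6)[190:280:4,230:340:3]
    print(f);print('\n'.join(str(190+4*i)+' '+''.join(' .:-=+*#%@'[min(9,v//26)] for v in r) for i,r in enumerate(g)))
s=ctrl.observe();print(proj('w9',s['eef_pos']),proj('w9',s['eef_pos']+[-.0095,0,-.014]),proj('w9',[*mix2w(-.0604,-.097),.148]),proj('w9',[*mix2w(-.0604,-.097),.104]))
g=cv2.cvtColor(cv2.imread('pics/s9_raw.png'),6)[150:200:2,235:300:1]
print('\n'.join(str(150+2*i)+' '+''.join(' .:-=+*#%@'[min(9,v//26)] for v in r) for i,r in enumerate(g)))
print(proj('s9',s['eef_pos']),proj('s9',s['eef_pos']+[0,0,-.014]),proj('s9',[*mix2w(-.0604,-.097),.148]),proj('s9',[*mix2w(-.0604,-.097),.104]))
```

```text
w8
190 ++++++++++++++++++++++=+++++++++++###
194 ++++++++++++++++++++++++++++++++++###
198 +++++++###++++++++++++++++++++++++###
202 +=+++++*+++++++++========+=+=+=+++###
206 ====++++++++++====================***
210 ===========++=+*%@@%#*===========+***
214 =============%@@@@@@@@%==========****
218 ============%@@@@@@@@@%++========#*#*
222 ===========+*%%%@%%%%@%+++=======****
226 ===========+++++****#%@+++=======*#**
230 +=========+++++*****##@+++=======****
234 ===+====+*+*********##++++=======****
238 +======+##+++++*****##*+++=======*###
242 ====+===##*++++******#*+++=======*###
246 =======+====+%*******#*++=======+####
250 ===========-.:+**##**-::========+####
254 ===========- ....=......========+####
258 ====+===++=:.....=......=++=++==+####
262 -----------......=:.... --------=++++
266 .::::.::::::.....=:......:::.:...:.::
270 ::.:::::.:::.....=......::::..:....::
274 :::.::::::.:.....=:.......::::.::.:.:
278 ::::..:.:::-.....+:....:::::::.:::.::
w9
190 ++++++++++++++++++++++++++++++++*%%#%
194 ++++++++++++++++++++++++++++++++*%%%%
198 ++++++++#%%%#%#*++++++++++++++++*%%%%
20
[... 2111 characters left out ...]
++=:::::::::::::::::::::::::
184 ===-.#####*##*#=--------=-=======:::=+==::::::::::::::::-=-=-----
186 ::.=###################*+=:----::::-=+==::::::::::::::-----------
188 +=***+=++++*###########****#*#+==:===+=-=+-::::::::::::----------
190 #############*=+++++++*####*#+===:::---:-=:..::::::::::-------===
192 ###########*+-....::-:--==++=====-:::::::::.:::::::::--------====
194 ########*+-:..---------:......:::::::::::..:---:::::-------------
196 +++++=-::.:--======---------:.:..:.::...:.:::::::::-------------=
198 .....:----====--------------:::.::::.:..:::::::::::--------------
[274.53585609 181.3617485 ] [274.48882126 184.73548676] [272.40395942 177.66305259] [272.30725598 188.2626715 ]
```

This changes the picture. In the wrist and side images the fingertips end about 28 mm higher than assumed, at the post's top (side row ~177), so they only grazed it. I open, straddle and go about 24 mm lower, checking width and force.

```bash
python3 -m creep '[20,0,0,0,0, 45,0,0,5,0, 45,0,0,5,0, 45,0,0,5,0, 45,5,0,5,0, 45,12,0,5,0, 45,18,0,5,0, 45,22,0,5,0, 45,22,0,5,0, 45,22,0,5,0]' 
python3 -m creep '[45,0,0,0,0, 25,0,0,0,0, 12,0,0,0,0, 6,0,0,0,0, 6,0,0,0,0, 6,0,0,0,0, 6,0,0,0,0, 6,0,0,0,0, 6,0,0,0,0, 6,0,0,0,0]' 35
python3 - <<'E'
from h import *
tool(np.r_[mix2w(-.0604,-.098),.112])
E
```

```text
time: 23.4
eef_pos: [0.547, -0.0316, 0.1108]
tool_rot: [3.024, 1.57, 2.949]
ft_force: [0.2, 0.2, -0.4]
gripper_width: 0.444
time: 24.23
eef_pos: [0.5476, -0.0313, 0.1116]
tool_rot: [1.205, 1.57, 1.131]
ft_force: [0.5, 2.9, 1.0]
gripper_width: 0.149
t 24.2333 tcp [ 0.5476 -0.0313  0.1116] mix [-0.0619 -0.0977] shift mm [-0.4 -0.3  1.5] turn -0.1 F mix [0.3 3. ] 1.0 w 0.149
```

Pinched: width 0.149. Now I swing along the arc, first half to 0.25 rad.

```bash
python3 -m creep '[6,0,-3,0,0, 6,0,-6,0.2,0, 6,0,-9,0.3,0, 6,0,-12,0.6,0, 6,0,-15,0.9,0, 6,0,-18,1.3,0, 6,0,-21,1.8,0, 6,0,-24,2.4,0, 6,0,-27,3,0, 6,0,-29.7,3.7,0]' 45
python3 - <<'E'
from h import *
tool(np.r_[mix2w(-.0619+.0147,-.0977-.0575),.112])
E
python3 -m creep '[6,0,-3,0.8,0, 6,0,-6,1.7,0, 6,0,-9,2.7,0, 6,0,-12,3.8,0, 6,0,-15,5,0, 6,0,-18,6.2,0, 6,0,-21,7.6,0, 6,0,-24,9,0, 6,0,-27,10.6,0, 6,0,-28,11,0]'
python3 - <<'E'
from h import *
tool(np.r_[mix2w(-.0619+.0147,-.0977-.0575),.112])
E
```

```text
time: 25.07
eef_pos: [0.5476, -0.06, 0.1114]
tool_rot: [2.478, 1.566, 2.404]
ft_force: [-4.9, 9.2, 7.3]
gripper_width: 0.145
t 25.0667 tcp [ 0.5476 -0.06    0.1114] mix [-0.0599 -0.1263] shift mm [ -0.8 -28.9  12.7] turn -0.04 F mix [-5.6  8.8] 7.3 w 0.145
time: 25.9
eef_pos: [0.5569, -0.0891, 0.1115]
tool_rot: [2.368, 1.567, 2.294]
ft_force: [-3.7, 8.4, 7.0]
gripper_width: 0.145
t 25.9 tcp [ 0.5569 -0.0891  0.1115] mix [-0.0485 -0.1546] shift mm [-0.5 -0.6  1.3] turn -0.07 F mix [-4.3  8.1] 7.0 w 0.145
```

```bash
python3 -m creep '[6,0,0,0,0, 6,0,0,0,0, 6,0,0,0,0, 6,0,0,0,0, 6,0,0,0,0, 6,0,0,0,0, 6,0,0,0,0, 6,0,0,0,0, 6,0,0,0,0, 6,0,0,0,0]'
python3 - <<'E'
from h import *
tool(np.r_[mix2w(-.0619+.0147,-.0977-.0575),.112])
im=snap('wrist','wA');snap('side','sA');snap('top','tA')
P=[*mix2w(-.0604,-.097)]
s=ctrl.observe()
a,b=proj('wA',[*s['eef_pos'][:2],.104]),proj('wA',[*mix2w(.0596,-.0975),.11]);print('post base, hinge px',a,b, proj('wA',s['eef_pos']))
g=cv2.cvtColor(im,6)[190:300:5,200:400:4]
print('\n'.join(str(190+5*i)+' '+''.join(' .:-=+*#%@'[min(9,v//26)] for v in r) for i,r in enumerate(g)))
for f in('t7','tA','s0','s6','sA'):
    h=cv2.cvtColor(cv2.imread(f'pics/{f}_raw.png'),cv2.COLOR_BGR2HSV)
    m=cv2.inRange(h,(45,120,60),(75,255,255)); x0,y0,x1,y1=(205,120,355,225) if f[0]=='t' else (170,190,310,290)
    q=np.zeros_like(m);q[y0:y1,x0:x1]=m[y0:y1,x0:x1];q=cv2.morphologyEx(q,cv2.MORPH_CLOSE,np.ones((7,7)))
    print(f,q.sum()//255,cv2.minAreaRect(cv2.findNonZero(q)))
for n,p,r in (('fence',(0,.19),.11),('fence2',(-.07,.19),.11)):print(n,proj('tA',[*mix2w(*p),r]))
E
```

```text
time: 26.73
eef_pos: [0.5568, -0.089, 0.1115]
tool_rot: [2.386, 1.567, 2.312]
ft_force: [-3.3, 8.4, 5.4]
gripper_width: 0.143
t 26.7333 tcp [ 0.5568 -0.089   0.1115] mix [-0.0485 -0.1545] shift mm [-0.5 -0.7  1.3] turn -0.08 F mix [-3.9  8.2] 5.4 w 0.143
post base, hinge px [282.87516437 250.40032781] [371.88419584 410.53745012] [282.96626049 255.55880785]
190 ++++++++++*+++*+++++++++++++++++++++#%%%%%%%%%%%%#
195 ++++++++++++++++++++++++++++++++++++%%%%%%%%%%%%%#
200 ++++++++++++++++++++++++++++++++++++%%%%%%%%%%%%##
205 ++*+++++++++++++++%%%*++++++++++++++%%%%%###%%%###
210 +++====++++++++++%%%%#===========+++%%%###########
215 +++======+++==++++++*#============++##############
220 +++=================================##***##*#**#*#
225 +++==+==============================##############
230 +++++++**======+==++**%#+===+======+*#############
235 +++===****======+******@@#=========+##############
240 +*+==*****=====********@@@%========+##############
245 ***++%@%#*=====**+*****@@@@++======+##############
250 ***+@@@@@+===:.+++*****#@@#.-====+++##############
255 ***+#%%@@++++....-****
[... 388 characters left out ...]
.....+*+:::::::::::::::::
295 :::::::::##===================-*#--------------:::
t7 197 ((235.26107788085938, 166.08407592773438), (24.478992462158203, 37.250640869140625), 3.814074993133545)
tA 198 ((235.26107788085938, 166.08407592773438), (24.478992462158203, 37.250640869140625), 3.814074993133545)
s0 1205 ((227.7115478515625, 240.4423065185547), (46.67564010620117, 29.22130012512207), 11.309932708740234)
s6 883 ((225.80252075195312, 242.5876922607422), (48.77919006347656, 24.18865203857422), 11.592175483703613)
sA 1008 ((226.34616088867188, 242.26925659179688), (48.244571685791016, 25.10286521911621), 11.30993366241455)
fence [222.36199871 167.76197041]
fence2 [220.90610546 188.92995834]
```

Run:
```python
from h import *
print(ctrl.sign_off())
```

```text
the job is handed in; nothing more can be done
None
```

The rack is clamped against the fence, the jaw is released, and the gripper is holding the tensioner post back at about 0.49 rad. I handed the job in at about 27 s.

**Clamp:** I slid the jaw until the push reached 12.7 N, then let go and lifted away. With about 6 N of that taken by sliding friction, roughly 6–7 N went into the pad, or about 3.5 mm of pad travel.
- The top picture taken after release shows the rack against the fence and square to it, at 3.8° in the image against 3.95° for the fence. It had not moved in the last top picture.
- I never saw the pad's travel directly; it is inferred from the force.

**Tensioner:** I pinched the post and swung it to about 0.49 rad, past the click at 0.39 and short of the stop at 0.62.
- The last checks gave a grip opening of 0.143, right for the 14 mm post. The side force was a steady 8–9 N, a little above the 7 N expected from the spring.
- The wrist image shows the post between the fingers. The pawl's return was not checked directly; the click is inferred from the angle.

**What went wrong on the way:**
- My first grip on the fin slipped off without moving the jaw.
- Two pinches of the post missed. The first touched something with about 5–6 N upward and seems to have dragged the post about 5 mm before I let go.
- In the images the fingertips end about 28 mm higher than I had reckoned from the description, so they only grazed the tops. Going 22 mm lower fixed the post grip.

**Bystanders:** I did not touch the vials, closed racks or pipette. Both vials were in place in the picture taken after the clamping. The closed racks and pipette were not checked again at the end.

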